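Pack the specimen case

TASK

Finish packing the wooden specimen case, which already holds one stone: swing its flap up and leave it standing open, drop the rough stone from the front of the bench into the empty square pocket, and stand the sawn agate slab that lies beside it on end, right down in the narrow slot. The slab lies flat and is brittle: put it down gently; the slanted stand is there to lean it on while you take it again by its faces. Leave everything else where it is.

Things in the scene. Friction and masses are not known exactly. Their poses are not given: they have to be found in the camera images.
- pocket_a (a point): centre of the floor of the full square pocket, at the case's +y end, away from the slot. Pocket 64x64 mm, floor 6 mm and rim 40 mm above the bench (34 mm deep). Axes of the case: x from its front (where the flap's tab is) to its hinge side, y along the row slot, pocket_b, pocket_a, z up
- pocket_b (a point): the same for the empty square pocket, 70 mm along the case's -y from pocket_a, between pocket_a and the slot
- slot (a point): centre of the floor of the narrow slot, 44.5 mm along the case's -y from pocket_b: 13 mm wide along the case's y, 64 mm long along its x, floor 6 mm and rim 40 mm above the bench (34 mm deep); same axes as the pockets
- flap_tab (a point): where to pinch the flap's steel tab: 110 mm from the hinge axis, 43 mm above the bench when shut. The tab sticks out 40 mm from the flap's free edge in the flap's plane (this point is 28 mm out); 18 mm wide along the case's y, 12 mm thick. Pinched across the 18 mm it turns freely between the fingers while the tool stays upright
- flap_hinge (a point): middle of the flap's hinge axis, on the far (+x) upper edge of the case, 43 mm above the bench; the axis runs along the case's y and does not move
- flap (a joint): angle of the flap (light wood, 82x166x6 mm, covers all pockets): 0 shut, grows as its tab side swings up and over to the far side, 1.57 upright, 2.4 stop. A stiff hinge: it stays where it is left and takes about 1.2 N at the tab
- stone_large_mid (a point): middle of the rough stone to be packed (cream), 37x50x33 mm along its x, y, z; lies on the bench with z up; grasp across x, the narrow side
- stone_small_mid (a point): middle of the stone already in the case, in pocket_a under the flap: brown, 34x45x26 mm; it stays there
- slab_mid (a point): middle of the sawn agate slab: flat oval with rings, 51x73x7 mm along its x, y, z; lies flat, when it can be taken by its edges across x. It must end in the slot with its y upright (either end up, either face to either side), so that its z lies along the case's y
- rest (a point): middle of the inner corner between ledge and back plate of the slanted stand (small metal easel), 40 mm above the bench. x points level from ledge to plate, y along the ledge, z up. The plate rises from here at 45 deg along (x+z), 42 mm long, 24 mm wide, its face looking along (-x+z); the ledge is 50 mm long and 12 mm high. A slab leant long side up overhangs the plate's top by 31 mm
- pliers: bystander, to be left alone: blue-handled pliers, 181 mm long, flat on the bench
- pot: bystander, to be left alone: screw-lid pot, 53 mm wide, 65 mm tall
- wax: bystander, to be left alone: stick of dark red wax, 14x110x12 mm, lying beside the case
- spanner: bystander, to be left alone: open-ended spanner, 167 mm long, 6 mm thick, lying at the front edge between case and bench stone, in front of the grinder's level work rest, whose plate is 145 mm above the bench from x = 0.54 m on (travel above it or in front of it; the wheels behind reach 0.25 m)
- brush: bystander, to be left alone: round brush, 190 mm long, at the far left
- slab: the same slab as slab_mid; origin at the centre of its underside, 3.5 mm below slab_mid
- case: the fixed wooden case, 80 mm in x, 169 mm in y, 40 mm high, outer walls 8 mm, partitions 6 mm; origin under its middle at bench level, axes as given for the pockets
- stand: the whole slanted stand, fixed, base 80x50 mm; origin under its middle at bench level, axes as given for rest
- stone_large: the rough stone to be packed; origin at the centre of its underside
- stone_small: the stone already in pocket_a; origin at the centre of its underside
There are look-alikes about, which are no part of the job. What is shaped like the stone_large but black or pink is not meant.

How it is judged (in metres and radians):
On the way:
1. the flap stands open (beyond 1.4 rad) (value of joint flap above 1.4 rad), for 0.2 s.
At the end, for the whole second after the job is handed in: Flap beyond 1.4 rad; the bench stone in pocket_b and the other still in pocket_a (middle within 28 mm of the pocket's centre, under 32 mm above its floor); slab on end in the slot (long axis within 0.4 rad of upright, middle within 16 mm of its centre, under 43 mm above its floor); all at rest (value of joint flap above 1.4 rad and horizontal distance between stone_large_mid and pocket_b below 0.028 m and z of stone_large_mid in the frame of pocket_b below 0.032 m and horizontal distance between stone_small_mid and pocket_a below 0.028 m and z of stone_small_mid in the frame of pocket_a below 0.032 m and horizontal distance between slab_mid and slot below 0.016 m and z of slab_mid in the frame of slot below 0.043 m and (angle between slab_mid's own y axis and vertical below 0.4 rad or angle between slab_mid's own y axis and vertical above 2.74 rad) and linear speed of each of stone_large, stone_small, slab below 0.03 m/s); the robot touches nothing.
It fails at once if the slab is knocked or pressed against the case or the stand with more than 30 N (contact force between slab and case above 30 N or contact force between slab and stand above 30 N).
It fails at once if a bystander is moved by more than 40 mm (distance of any of pliers, pot, wax, spanner, brush from where it was at the start of the episode above 0.04 m).
It also fails if it takes over 72 s, if anything falls off the work surface, if the arm or the gripper's body presses on something with over 40 N, if the wrist force passes 120 N, or if a joint passes its speed limit or range.

ROBOT

A 6-joint arm with a two-finger parallel gripper is mounted at the origin on a cart in front of the work surface, level with it; the furniture and walls round the work are solid. World frame = base frame: x ahead of the robot, y to its left, z up, the work surface at z = 0. Lengths are in mm, angles in rad, forces in N, time in s.
With the tool pointing down it reaches from about 300 to 775 mm from the base axis. Payload 14.6 kg.
Tool frame: the origin (TCP) lies at the very end of the fingers, on their centre line; the grasp point (between the pads) lies 19 mm behind it; z points along the fingers, y is the line along which they close (so a half turn about z gives the same grasp; the last joint's range is limited). The gripper opens to 94 mm and grips with 3 to 60 N. Pads are 16 mm wide; open, the fingers measure 119 mm over their backs; the gripper's body (75 mm by 177 mm) begins 78 mm behind the grasp point.
Start: joints at [-1.409, 0.3, 1.521, -0, 1.321, -0.067], TCP at [124.739, -535.658, 205.446] pointing down, gripper open.
Joint ranges: [-3.03, 3.03], [-0.79, 2.21], [0.23, 2.52], [-1.04, 4.18], [0, 3.07], [-2.55, 2.55]. Speed limits (rad/s): [2.22, 2.22, 2.57, 3.14, 3.14, 3.14].

INTERFACE

Orientations are given as [roll, pitch, yaw] about the fixed x, y, z axes, in that order (R = Rz(yaw) Ry(pitch) Rx(roll)).
In Python, from cell import manip gives the robot as it stands.
- The arm moves only by the tool servo_tool, never from a script. Its argument "motion" is a list that holds one entry, the list of rows, each a list of 7 numbers: the shift along the world's x, y, z as a fraction of full scale, then the turn, a rotation vector about the world's x, y, z as a fraction of full scale, then the closure, from 0 (fully open) to 1 (shut). In form: [[[x, y, z, rx, ry, rz, gripper], ...]]. A call has 1 to 10 rows; each row is the pose to reach, as a shift and turn from the pose commanded when the call began, turning the shorter way round; what a row does not reach only later rows make up. Full scale, the value 1, is 0.5 m for a shift and pi rad for a turn. A row lasts 1/10 s, in which the tool goes at most 50 mm and 8.59 degrees, less where a joint would pass 70% of its speed; a pose out of reach is approached as far as the arm can. A call with a number of a shift or a turn outside -1 to 1 is refused whole. A call with a gripper value outside its range is refused whole. The fingers move at their own pace and stop on an object; "newtons" is the grip in N (left out, the last holds). Time passes only in rows, so rows that repeat a pose let the fingers close. It gives the time, the measured TCP pose, the force, the opening and the grip force at its end, in the units of the state.
- manip.read_state(): the state, without advancing time (a new reading comes with each control period).
- manip.camera(name): name is "side" or "top" or "wrist"; returns a dict with "frame" (400x640x3 uint8, red, green, blue), "range_z" (400x640 float32, mm along the optical axis (not along the pixel's ray), 0 where there is no reading), "vfov" (degrees; the focal length in pixels is half the picture's height over the tangent of half this angle, whatever the lens; pixels are square), "cx", "cy" (the principal point, pixels), "cam_to_world" (4x4, takes a point from camera to world coordinates). Camera axes: x right, y down, z forward; pixel columns grow to the right and rows downward; lengths in mm; the calibration is good to about 2 mm. A picture is of the moment at which its call begins.
- manip.sign_off(): hands the job in; it is judged then, once.
The state is a dict: "clock": time; "joints": joint angles; "qd": joint speeds; "effort": joint torques, N m; "eef_pos": TCP position; "eef_rot": TCP orientation; "wrist_force": force on the tool from outside, world axes, zero at the start; "moment": the same for the moment, N m; "finger_gap": finger opening in mm; "finger_force": force on a finger pad.
Only numpy, scipy, OpenCV 4.12 (cv2) and the standard library are available. Lean on these libraries where they do the work, as an engineer would, in place of code of your own. Each camera call takes 0.05 s, during which the arm holds its last target. There are 200 camera calls.

## Working session

There is one attempt and no reset: what is moved stays moved. The work goes in short steps, Python scripts to look and compute and a tool call to move; the robot and the scene stay as the last step left them, time stands still between calls to the robot, and variables do not carry over. Pictures are saved under pics/ and viewed, at most 10 in all, crops included, and the job is handed in when it is done.

Besides the shell and the picture viewer there is one more tool, called after "Emit:" as a command line: name --argument value ..., lists and objects as JSON in quotes. servo_tool: Moves the arm, as the interface text tells. Its arguments: {"type":"object","properties":{"motion":{"type":"array"},"newtons":{"type":"number"}},"required":["motion"]}

```bash
mkdir -p pics; cat > h.py <<'E'
import numpy as np,cv2,pickle
from cell import manip
def snap(n,tag):
    c=manip.camera(n); pickle.dump(c,open(f'pics/{tag}.pkl','wb'))
    cv2.imwrite(f'pics/{tag}.png',c['frame'][:,:,::-1]); return c
def load(t): return pickle.load(open(f'pics/{t}.pkl','rb'))
def w(c,u,v,z=None):
    f=200/np.tan(np.radians(c['vfov'])/2); d=np.array([(u-c['cx'])/f,(v-c['cy'])/f,1]); T=np.array(c['cam_to_world'])
    if z is None:
        r=c['range_z'][int(v),int(u)]; return T[:3,:3]@(d*r)+T[:3,3]
    q=T[:3,:3]@d; return T[:3,3]+q*(z-T[2,3])/q[2]
def cloud(c):
    f=200/np.tan(np.radians(c['vfov'])/2); v,u=np.mgrid[:400,:640]; r=c['range_z']
    T=np.array(c['cam_to_world'])
    return np.stack([(u-c['cx'])/f*r,(v-c['cy'])/f*r,r],-1)@T[:3,:3].T+T[:3,3]
E
python3 - <<'E'
from h import *
a=snap('top','t0');b=snap('side','s0');print(manip.read_state())
for c in(a,b): print(c['vfov'],c['cx'],c['cy'],np.round(c['cam_to_world'],2).tolist())
E
```

```text
{'clock': 0.1, 'joints': array([-1.40860242e+00,  3.00437145e-01,  1.52152016e+00, -1.44246297e-05,
        1.32069386e+00, -6.66055406e-02]), 'qd': array([-0.00034083, -0.00018063, -0.00200131, -0.00045279,  0.00213799,
        0.00098376]), 'effort': array([ 1.61716707e-03, -5.32642078e+01, -3.53283978e+01,  7.09319534e-02,
        2.34729942e-02, -6.07799234e-05]), 'eef_pos': array([ 124.69698641, -535.43586521,  204.93072525]), 'eef_rot': array([-3.14053556e+00, -5.65091964e-05,  2.28802995e-01]), 'wrist_force': array([0.07942718, 0.0353961 , 0.1809387 ]), 'moment': array([-0.01150421, -0.00952401, -0.0228245 ]), 'finger_force': 0.0, 'finger_gap': 93.788140053065}
54.319408089015184 314.9000580036967 196.43097699665418 [[0.08, -0.97, 0.22, 224.71], [-1.0, -0.08, 0.01, 79.53], [0.0, -0.23, -0.97, 1355.21], [0.0, 0.0, 0.0, 1.0]]
56.45192531101465 317.46700334193724 199.16824551341472 [[-0.97, -0.16, 0.2, 245.84], [-0.26, 0.61, -0.75, 1089.64], [-0.0, -0.78, -0.63, 884.29], [0.0, 0.0, 0.0, 1.0]]
```

View pics/t0.png

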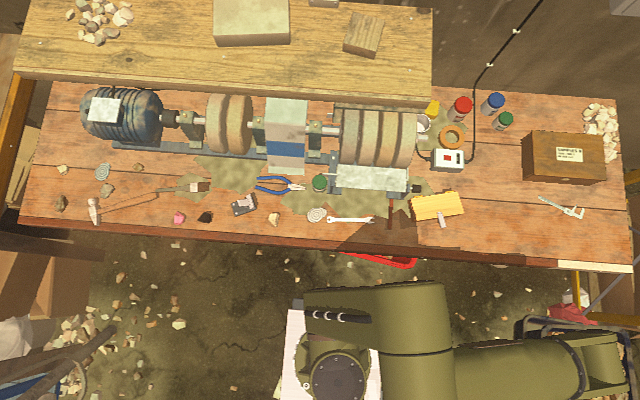

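View pics/s0.png

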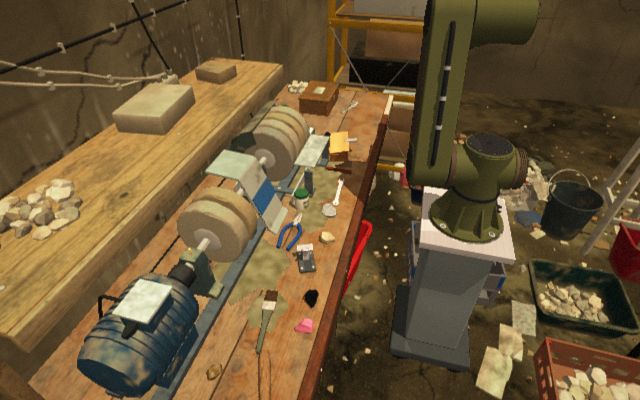

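Top view: the case's yellow flap is at (437,205), its tab at (441,220), the ringed slab at (317,214), the cream stone at (273,218) and the stand at (243,204). Look-alikes are the black stone (205,217), the pink stone (179,217), and the ringed disc (102,172) with bits of rubble near (60,200), all far left.

```bash
python3 - <<'E'
from h import *
c=load('t0'); im=c['frame'][160:250,220:480,::-1]
cv2.imwrite('pics/c1.png',cv2.resize(im,None,fx=3.07,fy=3.07,interpolation=cv2.INTER_CUBIC))
for n,u,v in [('slab',317,214),('stone',273,218),('stand',243,204),('flap',437,205),('tab',441,220),('disc',102,172),('bench',300,228)]: print(n,w(c,u,v).round(1))
E
```

```text
slab [472.4  87.3  10.9]
stone [443.5 237.6  26.3]
stand [477.8 340.   59.7]
flap [ 528.4 -318.9   53.3]
tab [ 476.  -330.4   61.1]
disc [563.1 866.7  12.2]
bench [419.8 142.7   1.6]
```

View pics/c1.png

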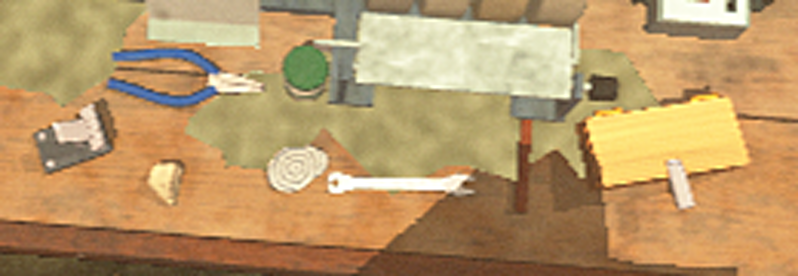

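The crop confirms the slab oval at crop (297,168), the cream stone (165,182), the stand (75,138), the flap (668,140) with tab (681,185), and the spanner (400,183), wax (524,165), pot (305,70) and pliers (180,78).

```bash
python3 - <<'E'
from h import *
c=load('t0'); P=cloud(c)
def k(x,y): return 220+x/3.07,160+y/3.07
for n,pts,z in [('flap',[(583,112),(738,97),(748,163),(600,187)],46),('tab',[(673,160),(684,206)],46),('slab',[(266,165),(328,158),(290,190),(303,146)],7),('stand',[(33,135),(98,102),(112,150),(45,172)],0),('stone',[(148,180),(182,165),(180,200),(165,182)],20)]:
    print(n,[w(c,*k(*p),z=z)[:2].round(0).tolist() for p in pts])
def blob(u0,u1,v0,v1,zl,zh):
    p=P[v0:v1,u0:u1].reshape(-1,3);p=p[(p[:,2]>zl)&(p[:,2]<zh)]
    r=cv2.minAreaRect(p[:,:2].astype(np.float32)); return len(p),np.round(r[0],1),np.round(r[1],1),round(r[2],1),np.median(p[:,2]).round(1),'max',p[:,2].max().round(1)
print('flap',blob(405,475,188,220,42,60))
print('tab',blob(434,450,213,232,38,70))
print('slab',blob(303,327,203,225,6,20))
print('stone',blob(260,285,205,232,14,60))
print('stand',blob(225,262,188,222,12,120))
E
```

```text
flap [[553.0, -228.0], [584.0, -402.0], [509.0, -412.0], [469.0, -248.0]]
tab [[506.0, -329.0], [455.0, -341.0]]
slab [[471.0, 124.0], [485.0, 53.0], [444.0, 94.0], [497.0, 83.0]]
stand [[486.0, 395.0], [531.0, 325.0], [476.0, 302.0], [444.0, 376.0]]
stone [[441.0, 255.0], [461.0, 218.0], [421.0, 216.0], [440.0, 235.0]]
flap (1089, array([ 526. , -317.5]), array([ 93.8, 168.9]), 13.9, np.float64(51.6), 'max', np.float64(60.0))
tab (129, array([ 476.5, -334.3]), array([50.2, 52.7]), 4.9, np.float64(59.7), 'max', np.float64(69.8))
slab (136, array([473.2,  90.7]), array([73. , 66.9]), 18.6, np.float64(8.1), 'max', np.float64(15.3))
stone (94, array([443.1, 240.5]), array([31.1, 46. ]), 80.2, np.float64(22.1), 'max', np.float64(37.3))
stand (233, array([491.5, 331.6]), array([ 57.8, 123.1]), 38.2, np.float64(40.0), 'max', np.float64(70.5))
```

Emit:
servo_tool --motion '[[[0.65, 0.4, 0.03, 0, 0, 0.005, 0], [0.65, 0.4, 0.03, 0, 0, 0.005, 0], [0.65, 0.4, 0.03, 0, 0, 0.005, 0], [0.65, 0.4, 0.03, 0, 0, 0.005, 0], [0.65, 0.4, 0.03, 0, 0, 0.005, 0], [0.65, 0.4, 0.03, 0, 0, 0.005, 0], [0.65, 0.4, 0.03, 0, 0, 0.005, 0], [0.65, 0.4, 0.03, 0, 0, 0.005, 0], [0.65, 0.4, 0.03, 0, 0, 0.005, 0]]]'

```text
clock: 1.0
eef_pos: [452.3, -333.3, 220.0]
eef_rot: [-3.141, 0.0, 0.248]
wrist_force: [-1.1, -0.5, -0.8]
finger_gap: 94.2
finger_force: 0.0
```

```bash
python3 - <<'E'
from h import *
c=snap('wrist','w1');s=manip.read_state();print(s['clock'],s['eef_pos'],s['eef_rot']);print(np.round(c['cam_to_world'],2).tolist(),c['vfov'])
E
```

```text
1.05 [ 450.71204825 -334.52117445  219.90676028] [-3.14084274e+00  5.35081362e-04  2.47257373e-01]
[[0.24, -0.93, -0.28, 533.59], [-0.97, -0.23, -0.07, -312.79], [-0.0, 0.29, -0.96, 399.45], [0.0, 0.0, 0.0, 1.0]] 67.3735378803667
```

View pics/w1.png

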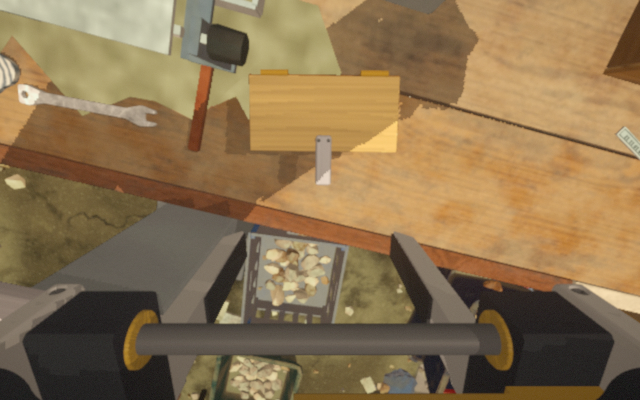

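Wrist view: the flap's corners are (249,76), (399,76), (397,152) and (251,151). The tab runs from (323,137) to its end at (323,185).

```bash
python3 - <<'E'
from h import *
c=load('w1')
for p in [(249,76),(399,76),(397,152),(251,151)]: print(w(c,*p,z=46).round(1),w(c,*p).round(1))
for p in [(323,137),(323,151),(323,170),(323,185)]: print('tab',w(c,*p,z=49).round(1),w(c,*p).round(1))
# small/slab/stand rough by color none
E
```

```text
[ 549.3 -230.5   46. ] [ 549.3 -230.5   46. ]
[ 589.5 -389.6   46. ] [ 5.968e+02 -3.997e+02 -2.000e-01]
[ 510.1 -413.9   46. ] [ 507.  -427.3   -0.9]
[ 469.3 -247.5   46. ] [ 460.8 -238.9   -0.7]
tab [ 505.9 -325.3   49. ] [ 506.6 -324.9   58.3]
tab [ 490.4 -329.3   49. ] [ 491.9 -328.7   61.6]
tab [ 468.7 -334.9   49. ] [ 471.6 -333.9   64.7]
tab [ 451.  -339.4   49. ] [ 4.395e+02 -3.431e+02  4.000e-01]
```

```bash
python3 - <<'E'
from h import *
c=load('w1')
for p in [(300,72),(300,82),(300,95),(300,110),(300,125),(300,140),(300,148),(323,155),(323,165),(323,175),(323,180),(323,182)]: print(p,w(c,*p).round(1))
P=cloud(c)
for v in (160,172): print([(u,P[v,u].round(0).tolist()) for u in range(310,337,2)])
E
```

```text
(300, 72) [ 571.2 -280.     0.8]
(300, 82) [ 556.9 -286.1   47.6]
(300, 95) [ 543.7 -289.3   49.5]
(300, 110) [ 528.4 -293.1   52. ]
(300, 125) [ 512.7 -296.9   53.9]
(300, 140) [ 496.9 -300.7   56.5]
(300, 148) [ 488.5 -302.8   58.5]
(323, 155) [ 487.8 -329.7   62.7]
(323, 165) [ 477.1 -332.4   64.7]
(323, 175) [ 466.4 -335.2   66.7]
(323, 180) [ 460.9 -336.6   67.2]
(323, 182) [ 458.5 -337.2   66.6]
[(310, [469.0, -318.0, 0.0]), (312, [469.0, -320.0, 1.0]), (314, [470.0, -323.0, -0.0]), (316, [480.0, -323.0, 63.0]), (318, [481.0, -326.0, 62.0]), (320, [482.0, -328.0, 64.0]), (322, [482.0, -330.0, 64.0]), (324, [483.0, -332.0, 63.0]), (326, [483.0, -335.0, 60.0]), (328, [484.0, -337.0, 62.0]), (330, [484.0, -339.0, 62.0]), (332, [476.0, -346.0, 0.0]), (334, [476.0, -349.0, -1.0]), (336, [477.0, -351.0, -0.0])]
[(310, [453.0, -322.0, 0.0]), (312, [453.0, -324.0, 0.0]), (314, [454.0, -327.0, -1.0]), (316, [467.0, -327.0, 64.0]), (318, [468.0, -329.0, 66.0]), (320, [469.0, -331.0, 66.0]), (322, [469.0, -333.0, 65.0]), (324, [470.0, -336.0, 64.0]), (326, [470.0, -338.0, 65.0]), (328, [471.0, -340.0, 65.0]), (330, [471.0, -342.0, 64.0]), (332, [460.0, -350.0, -0.0]), (334, [461.0, -353.0, 0.0]), (336, [461.0, -356.0, -0.0])]
```

The flap stands ajar at about 0.15 rad, so the pinch point is about (466,-336,59) and the hinge about (571,-309,43). Pinching the tab.

Emit:
servo_tool --motion '[[[0.032, 0, -0.1, 0, 0, 0, 0], [0.032, 0, -0.2, 0, 0, 0, 0.3], [0.032, 0, -0.3, 0, 0, 0, 0.5], [0.032, 0, -0.36, 0, 0, 0, 0.5], [0.032, 0, -0.36, 0, 0, 0, 0.6], [0.032, 0, -0.36, 0, 0, 0, 1], [0.032, 0, -0.36, 0, 0, 0, 1], [0.032, 0, -0.36, 0, 0, 0, 1]]]' --newtons 15

```text
clock: 1.85
eef_pos: [466.4, -336.5, 42.5]
eef_rot: [3.139, -0.002, 0.244]
wrist_force: [0.8, -0.8, -0.4]
finger_gap: 41.2
finger_force: 0.0
```

Emit:
servo_tool --motion '[[[0, 0, 0, 0, 0, 0, 1], [0, 0, 0, 0, 0, 0, 1], [0, 0, 0, 0, 0, 0, 1], [0, 0, 0, 0, 0, 0, 1]]]'

```text
clock: 2.25
eef_pos: [465.7, -335.5, 40.5]
eef_rot: [-3.141, 0.0, 0.244]
wrist_force: [-0.9, 1.9, 1.0]
finger_gap: 17.8
finger_force: 15.0
```

Emit:
servo_tool --motion '[[[0.005, 0.001, 0.027, 0, 0, 0, 1], [0.0145, 0.004, 0.053, 0, 0, 0, 1], [0.041, 0.01, 0.1, 0, 0, 0, 1], [0.078, 0.02, 0.139, 0, 0, 0, 1]]]'

```text
clock: 2.65
eef_pos: [505.1, -325.7, 112.1]
eef_rot: [3.141, -0.0, 0.244]
wrist_force: [2.6, -4.7, -6.4]
finger_gap: 17.9
finger_force: 15.0
```

Emit:
servo_tool --motion '[[[0.046, 0.011, 0.029, 0, 0, 0, 1], [0.097, 0.024, 0.045, 0, 0, 0, 1], [0.15, 0.038, 0.047, 0, 0, 0, 1], [0.202, 0.051, 0.036, 0, 0, 0, 1], [0.24, 0.061, 0.018, 0, 0, 0, 1], [0.24, 0.061, 0.018, 0, 0, 0, 1], [0.24, 0.061, 0.018, 0, 0, 0, 0.5], [0.24, 0.061, 0.018, 0, 0, 0, 0.5], [0.24, 0.061, 0.018, 0, 0, 0, 0.5]]]'

```text
clock: 3.55
eef_pos: [624.7, -295.0, 119.5]
eef_rot: [-3.141, 0.0, 0.245]
wrist_force: [-0.3, 0.8, 0.2]
finger_gap: 38.1
finger_force: 0.0
```

Emit:
servo_tool --motion '[[[0, 0, 0.1, 0, 0, 0, 0.3], [0, 0, 0.2, 0, 0, 0, 0], [-0.1, -0.02, 0.22, 0, 0, 0, 0], [-0.2, -0.05, 0.22, 0, 0, 0, 0], [-0.3, -0.07, 0.22, 0, 0, 0, 0], [-0.32, -0.07, 0.22, 0, 0, 0, 0], [-0.32, -0.07, 0.22, 0, 0, 0, 0]]]'

```text
clock: 4.25
eef_pos: [463.1, -330.6, 230.0]
eef_rot: [3.141, -0.001, 0.242]
wrist_force: [0.7, -0.3, 0.7]
finger_gap: 92.6
finger_force: 0.0
```

```bash
python3 - <<'E'
from h import *
c=snap('wrist','w2');s=manip.read_state();print(s['clock'],s['eef_pos'],s['eef_rot'])
E
```

```text
4.3 [ 464.4254945  -330.34477375  229.80489463] [ 3.14092956e+00 -6.96546732e-04  2.43294445e-01]
```

View pics/w2.png

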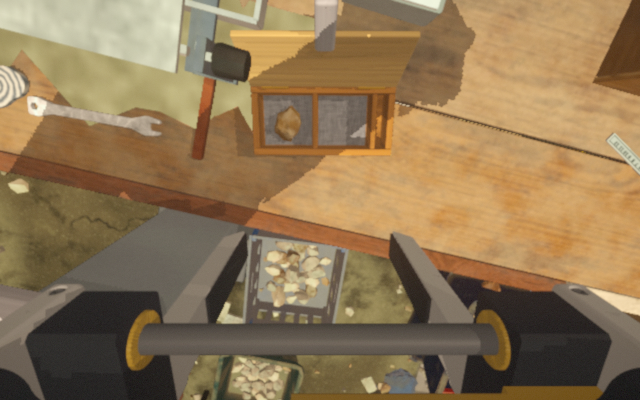

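The flap leans open. The pockets are visible: pocket_a with the brown stone at (289,122), pocket_b at (341,120), the slot at (378,122). Measuring the rim.

```bash
python3 - <<'E'
from h import *
c=load('w2');P=cloud(c)
p=P[85:165,235:410].reshape(-1,3);p=p[(p[:,2]>36)&(p[:,2]<43.5)]
r=cv2.minAreaRect(p[:,:2].astype(np.float32));print(len(p),r)
m=((P[...,2]>35)&(P[...,2]<45)).astype(np.uint8)*255
im=np.hstack([c['frame'][70:170,230:410,::-1],cv2.merge([m]*3)[70:170,230:410]])
cv2.imwrite('pics/c2.png',cv2.resize(im,(792,220),interpolation=cv2.INTER_CUBIC) if 0 else cv2.resize(c['frame'][80:165,240:405,::-1],None,fx=4.8,fy=4.8,interpolation=cv2.INTER_CUBIC))
E
```

```text
3151 ((533.1241455078125, -318.16143798828125), (78.82403564453125, 169.1770782470703), 13.757128715515137)
```

View pics/c2.png

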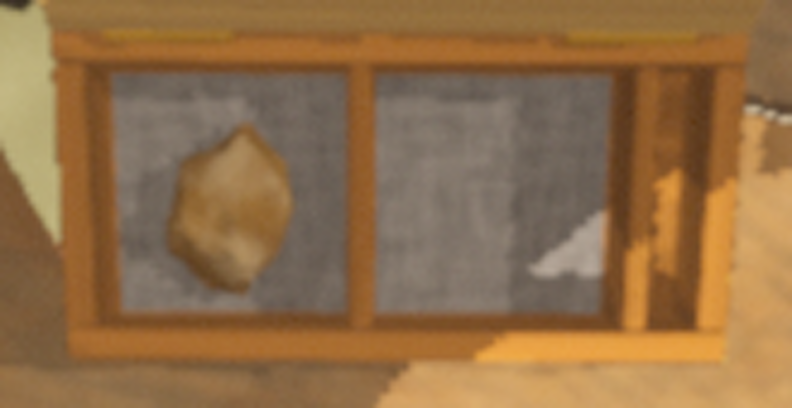

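```bash
python3 - <<'E'
from h import *
c=load('w2');a=np.radians(13.757);R=np.array([[np.cos(a),np.sin(a)],[-np.sin(a),np.cos(a)]]);C=np.array([533.1,-318.2])
for n,x,y in [('slotL front',648,327),('slotR front',700,327),('slotL back',660,68),('slotR back',717,68),('front L',70,358),('front R',724,358),('back R',748,36),('back L',53,36),('part L f',352,326),('part R f',373,326)]:
    p=w(c,240+x/4.8,80+y/4.8,z=40)[:2];print(n,p.round(1),(R@(p-C)).round(1))
E
```

```text
slotL front [ 517.6 -388.8] [-31.8 -64.9]
slotR front [ 520.8 -401.7] [-31.8 -78.1]
slotL back [ 578.  -373.4] [ 30.5 -64.3]
slotR back [ 581.3 -386.9] [ 30.5 -78.1]
front L [ 474.7 -247.3] [-39.9  82.8]
front R [ 514.7 -410. ] [-39.7 -84.8]
back R [ 590.  -391.9] [ 37.8 -85.1]
back L [ 550.  -229.4] [37.6 82.3]
part L f [ 499.9 -315.5] [-31.6  10.5]
part R f [ 501.1 -320.7] [-31.6   5.2]
```

Emit:
servo_tool --motion '[[[-0.08, 0.99, 0, 0, 0, -0.077, 0], [-0.08, 0.99, 0, 0, 0, -0.077, 0], [-0.08, 0.99, 0, 0, 0, -0.077, 0], [-0.08, 0.99, 0, 0, 0, -0.077, 0], [-0.08, 0.99, 0, 0, 0, -0.077, 0], [-0.08, 0.99, 0, 0, 0, -0.077, 0], [-0.08, 0.99, 0, 0, 0, -0.077, 0], [-0.08, 0.99, 0, 0, 0, -0.077, 0], [-0.08, 0.99, 0, 0, 0, -0.077, 0], [-0.08, 0.99, 0, 0, 0, -0.077, 0]]]'

```text
clock: 5.3
eef_pos: [424.5, 168.1, 229.2]
eef_rot: [-3.141, -0.0, 0.004]
wrist_force: [0.7, -0.9, -0.3]
finger_gap: 93.7
finger_force: 0.0
```

Emit:
servo_tool --motion '[[[0, 0, 0, 0, 0, 0, 0], [0, 0, 0, 0, 0, 0, 0], [0, 0, 0, 0, 0, 0, 0]]]'

```text
clock: 5.6
eef_pos: [425.0, 164.6, 228.9]
eef_rot: [3.141, 0.0, 0.003]
wrist_force: [0.1, 0.3, -0.5]
finger_gap: 94.1
finger_force: 0.0
```

```bash
python3 - <<'E'
from h import *
c=snap('wrist','w3');s=manip.read_state();print(s['clock'],s['eef_pos'],s['eef_rot'])
cv2.imwrite('pics/w3v.png',cv2.resize(c['frame'][:225,:,::-1],(800,281),interpolation=cv2.INTER_CUBIC))
E
```

```text
5.65 [425.09063593 164.22873314 228.90097696] [3.14144449e+00 2.42929919e-04 1.56314030e-03]
```

View pics/w3v.png

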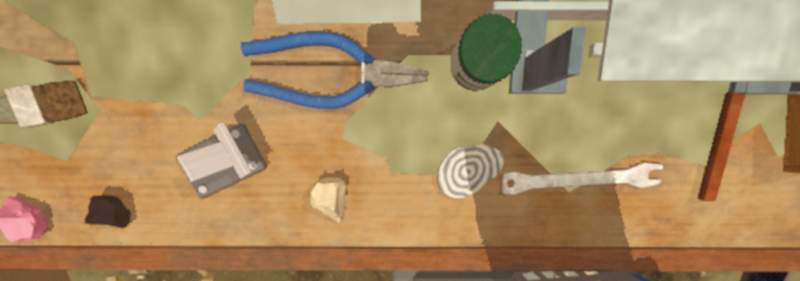

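Cream stone at view (328,200), slab oval (470,171), stand (222,160), the pink (22,218) and black (108,210) look-alikes to the left. Pixel choice confirmed; measuring by depth.

```bash
python3 - <<'E'
from h import *
c=load('w3');P=cloud(c)
def pts(u0,u1,v0,v1,zl,zh):
    p=P[int(v0*.8):int(v1*.8),int(u0*.8):int(u1*.8)].reshape(-1,3);return p[(p[:,2]>zl)&(p[:,2]<zh)]
def show(n,p):
    r=cv2.minAreaRect(p[:,:2].astype(np.float32));q=p[:,:2]-p[:,:2].mean(0);U,S,V=np.linalg.svd(q,full_matrices=False)
    print(n,len(p),np.round(r[0],1),np.round(r[1],1),round(r[2],1),'z',np.percentile(p[:,2],[5,50,98]).round(1),'pca',np.degrees(np.arctan2(V[0,1],V[0,0])).round(1),'mean',p[:,:2].mean(0).round(1))
show('slab',pts(430,505,135,205,4.5,12))
show('stone',pts(300,355,170,228,8,45)); show('stone hi',pts(300,355,170,228,15,45))
s=pts(170,275,115,200,12,100);show('stand',s)
show('stand base',pts(170,275,115,200,2.5,100))
n=P[10:,:]
f=c['frame']
hsv=cv2.cvtColor(f,cv2.COLOR_RGB2HSV)
# colour masks for slab (low saturation) 
for nm,(u0,u1,v0,v1) in {'slab':(430,503,135,205),'stone':(300,355,170,228)}.items():
    sub=f[int(v0*.8):int(v1*.8),int(u0*.8):int(u1*.8)];print(nm,sub[::6,::6].sum(-1).shape)
# plate plane fit: pixels in view around (205,162),(235,140)
for q in [(190,165),(205,160),(215,155),(225,165),(222,140),(228,135),(235,150),(240,160),(250,160),(240,130),(200,190),(260,155)]: print(q,w(c,q[0]*.8,q[1]*.8).round(1))
E
```

```text
slab 1663 [475.2  88.2] [53.  70.7] 5.2 z [5.6 7.  8.6] pca 113.4 mean [476.5  90.5]
stone 745 [446.9 239.3] [33.3 46.5] 81.0 z [12.  22.9 31.5] pca -175.1 mean [449.8 236.1]
stone hi 633 [448.1 239.9] [31.7 42.3] 81.5 z [16.2 23.8 31.6] pca 174.5 mean [450.9 237.4]
stand 1934 [485.2 348.6] [50.1 78.5] 23.8 z [12.2 45.5 68.9] pca -53.3 mean [488.9 336.6]
stand base 2578 [488.1 346.1] [84.3 96.7] 0.0 z [ 9.9 37.6 68.6] pca -52.8 mean [487.6 337. ]
slab (10, 10)
stone (8, 8)
(190, 165) [484.8 350.1  65.9]
(205, 160) [488.5 341.9  54.2]
(215, 155) [492.8 334.1  50. ]
(225, 165) [483.5 327.8  46.1]
(222, 140) [506.1 329.7  41.5]
(228, 135) [510.6 321.4  46.2]
(235, 150) [497.2 316.5  46.4]
(240, 160) [488.2 312.2  48.1]
(250, 160) [486.1 317.1  11. ]
(240, 130) [515.5 323.7  11.5]
(200, 190) [455.5 372.1  13.4]
(260, 155) [490.8 308.5   4.9]
```

Emit:
servo_tool --motion '[[[0.03, 0.09, 0, 0, 0, -0.032, 0], [0.042, 0.15, -0.08, 0, 0, -0.032, 0], [0.042, 0.15, -0.17, 0, 0, -0.032, 0], [0.042, 0.15, -0.26, 0, 0, -0.032, 0], [0.042, 0.15, -0.34, 0, 0, -0.032, 0], [0.042, 0.15, -0.41, 0, 0, -0.032, 0], [0.042, 0.15, -0.449, 0, 0, -0.032, 0], [0.042, 0.15, -0.449, 0, 0, -0.032, 0.3], [0.042, 0.15, -0.449, 0, 0, -0.032, 1], [0.042, 0.15, -0.449, 0, 0, -0.032, 1]]]' --newtons 25

```text
clock: 6.65
eef_pos: [446.4, 239.5, 5.2]
eef_rot: [-3.141, -0.001, -0.099]
wrist_force: [-0.0, -0.3, -0.1]
finger_gap: 73.6
finger_force: 0.0
```

Emit:
servo_tool --motion '[[[0, 0, 0, 0, 0, 0, 1], [0, 0, 0, 0, 0, 0, 1], [0, 0, 0, 0, 0, 0, 1], [0, 0, 0, 0, 0, 0, 1], [0, 0, 0, 0, 0, 0, 1]]]'

```text
clock: 7.15
eef_pos: [445.8, 239.8, 4.5]
eef_rot: [3.142, -0.0, -0.098]
wrist_force: [0.1, -2.8, 3.4]
finger_gap: 34.0
finger_force: 25.0
```

```bash
python3 - <<'E'
from h import *
c=load('w3');P=cloud(c)
C=np.array([485.2,348.6]);a=np.radians(113.8);ex=np.array([np.cos(a),np.sin(a)]);ey=np.array([-ex[1],ex[0]])
p=P[85:165,130:225].reshape(-1,3);q=p[:,:2]-C;X=q@ex;Y=q@ey
for lo in range(-46,48,4):
    m=(X>=lo)&(X<lo+4)&(abs(Y)<30)&(p[:,2]>2)
    m2=m&(abs(Y)<9)
    if m.sum(): print(lo,m.sum(),'Y',Y[m].min().round(0),Y[m].max().round(0),'zall',np.percentile(p[m,2],[10,50,90]).round(0),'zmid',np.percentile(p[m2,2],[10,50,90]).round(0) if m2.any() else 0)
E
```

```text
-46 1 Y -30.0 -30.0 zall [3. 3. 3.] zmid 0
-42 116 Y -23.0 27.0 zall [ 4.  9. 12.] zmid [ 4.  9. 11.]
-38 281 Y -25.0 25.0 zall [11. 14. 47.] zmid [11. 44. 47.]
-34 263 Y -28.0 25.0 zall [11. 16. 48.] zmid [11. 14. 49.]
-30 214 Y -25.0 25.0 zall [11. 14. 45.] zmid [11. 13. 45.]
-26 178 Y -25.0 25.0 zall [12. 40. 42.] zmid [12. 41. 42.]
-22 126 Y -24.0 25.0 zall [37. 44. 46.] zmid [42. 45. 46.]
-18 112 Y -12.0 25.0 zall [46. 48. 50.] zmid [46. 48. 50.]
-14 117 Y -19.0 25.0 zall [49. 52. 54.] zmid [51. 52. 55.]
-10 178 Y -24.0 27.0 zall [11. 55. 58.] zmid [54. 57. 58.]
-6 165 Y -24.0 25.0 zall [12. 59. 62.] zmid [58. 60. 62.]
-2 179 Y -24.0 25.0 zall [12. 63. 66.] zmid [62. 65. 67.]
2 164 Y -24.0 25.0 zall [12. 67. 69.] zmid [67. 68. 70.]
6 90 Y -24.0 25.0 zall [11. 13. 69.] zmid [66. 68. 69.]
10 56 Y -28.0 25.0 zall [11. 12. 13.] zmid [12. 12. 12.]
14 52 Y -24.0 25.0 zall [11. 12. 13.] zmid [12. 12. 12.]
18 53 Y -24.0 25.0 zall [11. 12. 13.] zmid [11. 12. 13.]
22 54 Y -29.0 25.0 zall [11. 12. 13.] zmid [11. 12. 13.]
26 61 Y -24.0 25.0 zall [11. 12. 15.] zmid [11. 12. 13.]
30 46 Y -24.0 25.0 zall [11. 12. 15.] zmid [11. 12. 13.]
34 46 Y -27.0 25.0 zall [11. 12. 13.] zmid [12. 12. 13.]
38 29 Y -23.0 25.0 zall [10. 12. 12.] zmid [11. 12. 13.]
42 1 Y 19.0 19.0 zall [2. 2. 2.] zmid 0
46 2 Y 3.0 27.0 zall [2. 2. 3.] zmid [2. 2. 2.]
```

Stone gripped at 34 mm. The rest corner is at about (495.3,325.7,40) with stand x at 113.8°. Carrying the stone to pocket_b, about (539,-344.5).

Emit:
servo_tool --motion '[[[0, 0, 0.1, 0, 0, 0, 1], [0, 0, 0.2, 0, 0, 0, 1], [0, -0.05, 0.28, 0, 0, 0.03, 1], [0, -0.12, 0.34, 0, 0, 0.06, 1], [0, -0.2, 0.38, 0, 0, 0.108, 1], [0, -0.3, 0.38, 0, 0, 0.108, 1], [0, -0.4, 0.38, 0, 0, 0.108, 1], [0, -0.5, 0.38, 0, 0, 0.108, 1], [0, -0.6, 0.38, 0, 0, 0.108, 1], [0, -0.7, 0.38, 0, 0, 0.108, 1]]]'

```text
clock: 8.15
eef_pos: [445.2, -110.1, 194.6]
eef_rot: [3.141, -0.0, 0.241]
wrist_force: [0.7, 0.5, -0.7]
finger_gap: 33.7
finger_force: 24.8
```

Emit:
servo_tool --motion '[[[0, -0.1, 0, 0, 0, 0, 1], [0, -0.2, 0, 0, 0, 0, 1], [0.02, -0.3, 0, 0, 0, 0, 1], [0.09, -0.37, 0, 0, 0, 0, 1], [0.15, -0.44, 0, 0, 0, 0, 1], [0.186, -0.468, 0, 0, 0, 0, 1], [0.186, -0.468, 0, 0, 0, 0, 1], [0.186, -0.468, 0, 0, 0, 0, 1]]]'

```text
clock: 8.95
eef_pos: [538.4, -341.8, 193.7]
eef_rot: [-3.141, 0.001, 0.241]
wrist_force: [-0.3, 0.0, -1.1]
finger_gap: 33.5
finger_force: 24.8
```

Emit:
servo_tool --motion '[[[0, 0, -0.09, 0, 0, 0, 1], [0, 0, -0.18, 0, 0, 0, 1], [0, 0, -0.26, 0, 0, 0, 1], [0, 0, -0.298, 0, 0, 0, 1], [0, 0, -0.298, 0, 0, 0, 1], [0, 0, -0.298, 0, 0, 0, 0.3], [0, 0, -0.298, 0, 0, 0, 0.3], [0, 0, -0.298, 0, 0, 0, 0.3], [0, 0, -0.2, 0, 0, 0, 0.2], [0, 0, -0.1, 0, 0, 0, 0]]]'

```text
clock: 9.95
eef_pos: [538.2, -341.8, 145.7]
eef_rot: [-3.14, 0.001, 0.241]
wrist_force: [-0.2, 0.5, 1.4]
finger_gap: 70.4
finger_force: 0.0
```

Emit:
servo_tool --motion '[[[-0.05, 0, 0.09, 0, 0, 0, 0], [-0.12, 0.03, 0.12, 0, 0, 0, 0], [-0.18, 0.03, 0.12, 0, 0, 0, 0], [-0.18, 0.03, 0.12, 0, 0, 0, 0], [-0.18, 0.03, 0.12, 0, 0, 0, 0]]]'

```text
clock: 10.45
eef_pos: [448.8, -327.4, 205.6]
eef_rot: [3.14, -0.001, 0.241]
wrist_force: [0.3, 0.8, -0.5]
finger_gap: 94.3
finger_force: 0.0
```

```bash
python3 - <<'E'
from h import *
c=snap('wrist','w4');s=manip.read_state();print(s['clock'],s['eef_pos'],s['eef_rot'],s['joints'].round(3))
cv2.imwrite('pics/w4v.png',cv2.resize(c['frame'][:200,180:460,::-1],None,fx=2.8,fy=2.8,interpolation=cv2.INTER_CUBIC))
E
```

```text
10.5 [ 449.19712459 -327.28539208  205.08472506] [ 3.14068648e+00 -7.64157059e-04  2.41194408e-01] [-0.696  0.312  1.506  0.     1.322  0.634]
```

View pics/w4v.png

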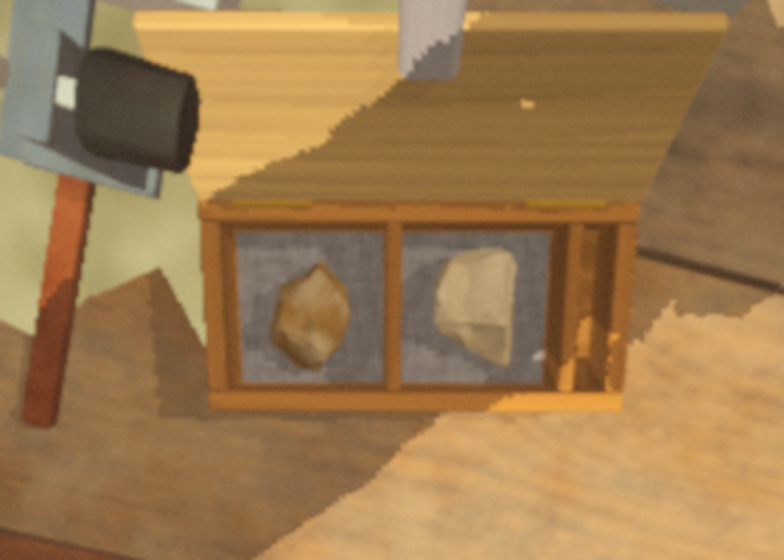

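The stone sits in pocket_b, at view (478,305), and the brown one is still in pocket_a at (312,315). Heading for the slab while refining its ellipse.

Emit:
servo_tool --motion '[[[0, 0.1, 0, 0, 0, 0.045, 0], [0.01, 0.2, 0, 0, 0, 0.09, 0], [0.02, 0.3, 0, 0, 0, 0.13, 0], [0.03, 0.4, 0, 0, 0, 0.18, 0], [0.03, 0.5, 0, 0, 0, 0.225, 0], [0.04, 0.6, 0, 0, 0, 0.27, 0], [0.04, 0.7, 0, 0, 0, 0.32, 0], [0.04, 0.8, 0, 0, 0, 0.365, 0], [0.04, 0.83, 0, 0, 0, 0.41, 0], [0.04, 0.83, 0, 0, 0, 0.45, 0]]]'

```text
clock: 11.5
eef_pos: [469.1, 90.8, 204.3]
eef_rot: [-3.141, -0.0, 1.665]
wrist_force: [0.1, -0.5, -0.1]
finger_gap: 94.0
finger_force: 0.0
```

```bash
python3 - <<'E'
from h import *
c=load('w3');P=cloud(c)
for zl in (3,4):
    m=((P[...,2]>zl)&(P[...,2]<12)).astype(np.uint8); m[:, :345]=0;m[:,405:]=0;m[:108]=0;m[165:]=0
    m=cv2.morphologyEx(m,cv2.MORPH_OPEN,np.ones((3,3)));n,l,s,_=cv2.connectedComponentsWithStats(m);i=1+s[1:,4].argmax();m=(l==i).astype(np.uint8)
    ct=max(cv2.findContours(m,0,1)[0],key=cv2.contourArea)[:,0]
    q=np.array([w(c,u,v,z=6)[:2] for u,v in ct],np.float32);print(s[i],cv2.fitEllipse(q))
s=manip.read_state();print(s['eef_pos'],s['eef_rot'],s['joints'].round(3))
E
```

```text
[ 350  115   52   43 1637] ((476.20574951171875, 91.17665100097656), (48.51069641113281, 70.85042572021484), 27.79743194580078)
[ 350  115   52   43 1637] ((476.20574951171875, 91.17665100097656), (48.51069641113281, 70.85042572021484), 27.79743194580078)
[469.08222308  90.76761585 204.25852597] [-3.14122757e+00 -3.14640655e-04  1.66481016e+00] [0.114 0.14  1.719 0.    1.283 0.02 ]
```

Emit:
servo_tool --motion '[[[0.014, 0.0005, -0.05, 0, 0, 0.04, 0], [0.014, 0.0005, -0.13, 0, 0, 0.08, 0], [0.014, 0.0005, -0.21, 0, 0, 0.113, 0], [0.014, 0.0005, -0.29, 0, 0, 0.113, 0], [0.014, 0.0005, -0.36, 0, 0, 0.113, 0], [0.014, 0.0005, -0.39, 0, 0, 0.113, 0], [0.014, 0.0005, -0.39, 0, 0, 0.113, 0.15], [0.014, 0.0005, -0.39, 0, 0, 0.113, 0.25]]]' --newtons 20

```text
clock: 12.3
eef_pos: [476.3, 88.5, 9.8]
eef_rot: [3.142, 0.0, 2.01]
wrist_force: [0.4, 0.3, 0.5]
finger_gap: 81.7
finger_force: 0.0
```

Emit:
servo_tool --motion '[[[0, 0.004, -0.01, 0, 0, 0, 0.25], [0, 0.004, -0.017, 0, 0, 0, 0.3], [0, 0.004, -0.017, 0, 0, 0, 1], [0, 0.004, -0.017, 0, 0, 0, 1], [0, 0.004, -0.017, 0, 0, 0, 1], [0, 0.004, -0.017, 0, 0, 0, 1], [0, 0.004, -0.017, 0, 0, 0, 1], [0, 0.004, -0.017, 0, 0, 0, 1]]]' --newtons 20

```text
clock: 13.1
eef_pos: [475.9, 90.1, 1.2]
eef_rot: [3.141, 0.0, 2.01]
wrist_force: [-1.1, -0.4, 3.3]
finger_gap: 49.9
finger_force: 20.0
```

Slab held by its edges at 49.9 mm. Lifting it and tilting 45° toward the stand.

Emit:
servo_tool --motion '[[[0, 0, 0.04, 0, 0, 0, 1], [0, 0, 0.12, 0, 0, 0, 1], [0.005, 0.02, 0.2, 0, 0, 0, 1], [0.02, 0.1, 0.24, 0.03, 0.013, -0.008, 1], [0.04, 0.19, 0.272, 0.07, 0.031, -0.008, 1], [0.06, 0.28, 0.272, 0.11, 0.048, -0.008, 1], [0.07, 0.36, 0.272, 0.15, 0.066, -0.008, 1], [0.076, 0.387, 0.272, 0.19, 0.084, -0.008, 1], [0.076, 0.387, 0.272, 0.229, 0.101, -0.008, 1], [0.076, 0.387, 0.272, 0.229, 0.101, -0.008, 1]]]'

```text
clock: 14.1
eef_pos: [513.5, 282.3, 134.4]
eef_rot: [3.138, -0.79, 1.981]
wrist_force: [0.4, 0.4, -1.2]
finger_gap: 49.6
finger_force: 20.0
```

```bash
cat > st.py <<'E'
from h import *
from scipy.spatial.transform import Rotation as Ro
s=manip.read_state();a=np.radians(113.8)
R=Ro.from_euler('xyz',s['eef_rot']);S=Ro.from_euler('z',a)
rest=np.array([495.3,325.7,40])
print(s['clock'].__round__(2),'pos',s['eef_pos'].round(1),'stand',S.inv().apply(s['eef_pos']-rest).round(1),'F',s['wrist_force'].round(1),'gap',round(s['finger_gap'],1),s['finger_force'],'j',s['joints'].round(2))
print('tool axes in stand',(S.inv()*R).as_matrix().round(3).tolist())
E
python3 st.py
```

```text
14.1 pos [513.5 282.3 134.4] stand [-47.1   0.9  94.4] F [ 0.4  0.4 -1.2] gap 49.6 19.980362807436904 j [ 0.12  0.57  1.52  0.76  1.4  -0.56]
tool axes in stand [[0.704, -0.008, 0.71], [-0.004, -1.0, -0.008], [0.711, 0.003, -0.704]]
```

Emit:
servo_tool --motion '[[[-0.02, 0.045, -0.04, 0, 0, 0, 1], [-0.04, 0.09, -0.084, 0, 0, 0, 1], [-0.05, 0.12, -0.11, 0, 0, 0, 1], [-0.054, 0.127, -0.118, 0, 0, 0, 1], [-0.054, 0.127, -0.118, 0, 0, 0, 1], [-0.054, 0.127, -0.118, 0, 0, 0, 1]]]'

```text
clock: 14.7
eef_pos: [487.4, 346.7, 78.9]
eef_rot: [3.129, -0.785, 1.989]
wrist_force: [0.7, 0.1, -0.1]
finger_gap: 49.7
finger_force: 20.0
```

```bash
python3 st.py; python3 - <<'E'
from h import *
c=snap('side','s5')
cv2.imwrite('pics/s5v.png',cv2.resize(c['frame'][180:300,240:400,::-1],None,fx=5,fy=5,interpolation=cv2.INTER_CUBIC))
E
```

```text
14.7 pos [487.4 346.7  78.9] stand [22.4 -1.2 38.9] F [ 0.7  0.1 -0.1] gap 49.7 19.98089824908675 j [ 0.23  0.62  1.57  0.83  1.25 -0.58]
tool axes in stand [[0.707, -0.006, 0.707], [0.002, -1.0, -0.011], [0.707, 0.009, -0.707]]
```

View pics/s5v.png

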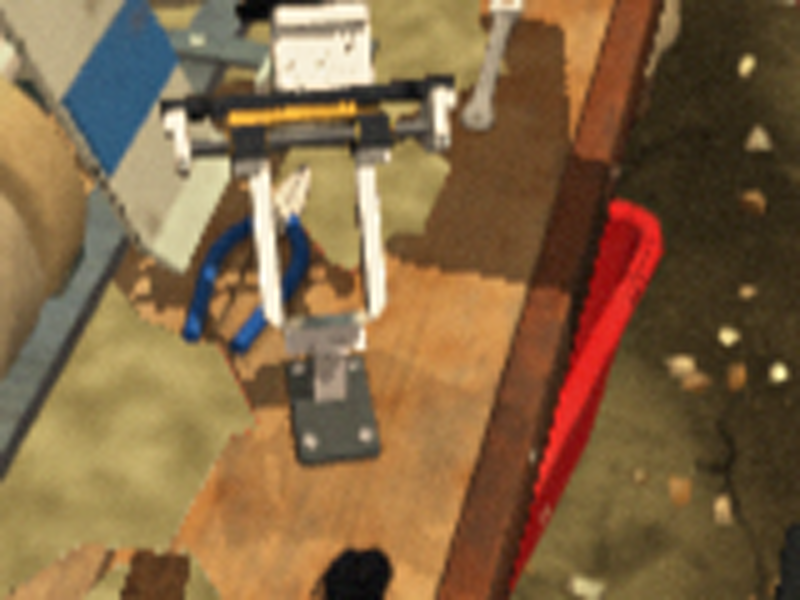

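Side view: the slab, held between the fingers at (325,335), hovers over the stand plate at (330,375). Closing in gently.

Emit:
servo_tool --motion '[[[-0.002, 0.005, -0.006, 0, 0, 0, 1], [-0.0046, 0.0104, -0.0113, 0, 0, 0, 1], [-0.0046, 0.0104, -0.0113, 0, 0, 0, 1], [-0.0046, 0.0104, -0.0113, 0, 0, 0, 1]]]'

```text
clock: 15.15
eef_pos: [484.4, 352.3, 72.2]
eef_rot: [3.131, -0.786, 1.988]
wrist_force: [0.3, -0.0, 0.0]
finger_gap: 49.9
finger_force: 20.0
```

```bash
python3 st.py
```

```text
15.15 pos [484.4 352.3  72.2] stand [28.7 -0.8 32.2] F [ 0.3 -0.   0. ] gap 49.9 19.980923264047306 j [ 0.24  0.63  1.58  0.83  1.23 -0.58]
tool axes in stand [[0.707, -0.006, 0.708], [0.001, -1.0, -0.009], [0.708, 0.007, -0.707]]
```

Emit:
servo_tool --motion '[[[0.0015, -0.0035, -0.004, 0, 0, 0, 1], [0.0031, -0.0071, -0.0078, 0, 0, 0, 1], [0.0031, -0.0071, -0.0078, 0, 0, 0, 1], [0.0031, -0.0071, -0.0078, 0, 0, 0, 1]]]'

```text
clock: 15.55
eef_pos: [486.0, 348.7, 68.4]
eef_rot: [3.131, -0.786, 1.988]
wrist_force: [-0.0, 0.7, 0.5]
finger_gap: 49.7
finger_force: 20.0
```

```bash
python3 st.py
```

```text
15.55 pos [486.  348.7  68.4] stand [24.8 -0.8 28.4] F [-0.   0.7  0.5] gap 49.7 19.98074297536732 j [ 0.24  0.64  1.58  0.83  1.23 -0.59]
tool axes in stand [[0.706, -0.006, 0.708], [0.001, -1.0, -0.009], [0.708, 0.008, -0.706]]
```

Emit:
servo_tool --motion '[[[0, 0, -0.002, 0, 0, 0, 1], [0, 0, -0.003, 0, 0, 0, 1], [0, 0, -0.003, 0, 0, 0, 1]]]'

```text
clock: 15.85
eef_pos: [485.8, 349.3, 67.4]
eef_rot: [3.13, -0.787, 1.989]
wrist_force: [-2.0, 3.6, 5.2]
finger_gap: 49.9
finger_force: 20.0
```

Emit:
servo_tool --motion '[[[0, 0, -0.001, 0, 0, 0, 1], [0, 0, -0.002, 0, 0, 0, 1], [0, 0, -0.002, 0, 0, 0, 1]]]'

```text
clock: 16.15
eef_pos: [485.8, 349.5, 67.0]
eef_rot: [3.13, -0.788, 1.989]
wrist_force: [-3.5, 5.1, 10.1]
finger_gap: 49.7
finger_force: 20.0
```

Emit:
servo_tool --motion '[[[0, 0, 0.001, 0, 0, 0, 1], [0, 0, 0.001, 0, 0, 0, 0.3], [0, 0, 0.001, 0, 0, 0, 0.3], [0, 0, 0.001, 0, 0, 0, 0.3], [0.023, -0.052, 0.057, 0, 0, 0, 0.3], [0.046, -0.104, 0.113, 0, 0, 0, 0.3], [0.07, -0.155, 0.17, 0, 0, 0, 0.3], [0.07, -0.155, 0.17, 0, 0, 0, 0.3]]]'

```text
clock: 16.95
eef_pos: [523.8, 268.9, 154.3]
eef_rot: [3.123, -0.784, 1.99]
wrist_force: [0.3, 0.7, -0.7]
finger_gap: 65.6
finger_force: 0.0
```

```bash
python3 st.py; python3 - <<'E'
from h import *
c=snap('wrist','w6');d=snap('side','s6')
v=cv2.resize(c['frame'][:,:,::-1],(480,300));v2=cv2.resize(d['frame'][190:290,250:380,::-1],(390,300),interpolation=cv2.INTER_CUBIC)
cv2.imwrite('pics/w6v.png',np.hstack([v[:, :400],v2]))
P=cloud(c)
C=np.array([495.3,325.7]);a=np.radians(113.8);ex=np.array([np.cos(a),np.sin(a)]);ey=np.array([-ex[1],ex[0]])
p=P.reshape(-1,3);q=p[:,:2]-C;X=q@ex;Y=q@ey
m=(abs(X)<70)&(abs(Y)<35)&(p[:,2]>42)&(p[:,2]<115)
X,Y,Z=X[m],Y[m],p[m,2];n=(-X+Z-40)*.707;t=(X+Z-40)*.707
k=(n>3)&(n<12)&(t>13)
print(k.sum(),'n',np.percentile(n[k],[5,50,95]),'t',t[k].min(),t[k].max(),'Y',Y[k].min(),Y[k].max())
print(np.polyfit(t[k],n[k],1),cv2.fitEllipse(np.c_[Y[k],t[k]].astype(np.float32)[cv2.convexHull(np.c_[Y[k],t[k]].astype(np.float32),returnPoints=False)[:,0]]))
E
```

```text
16.95 pos [523.8 268.9 154.3] stand [-63.5  -3.2 114.3] F [ 0.3  0.7 -0.7] gap 65.6 0.0 j [ 0.09  0.55  1.49  0.75  1.44 -0.55]
tool axes in stand [[0.708, -0.009, 0.706], [0.003, -1.0, -0.016], [0.706, 0.013, -0.708]]
2313 n [5.12600465 6.69564163 8.0890216 ] t 13.066301034297734 73.3418862449504 Y -25.591434252966398 24.78494112444353
[-0.0353856   8.16204466] ((0.16806769371032715, 40.42239761352539), (51.0069694519043, 66.16227722167969), 173.22604370117188)
```

View pics/w6v.png

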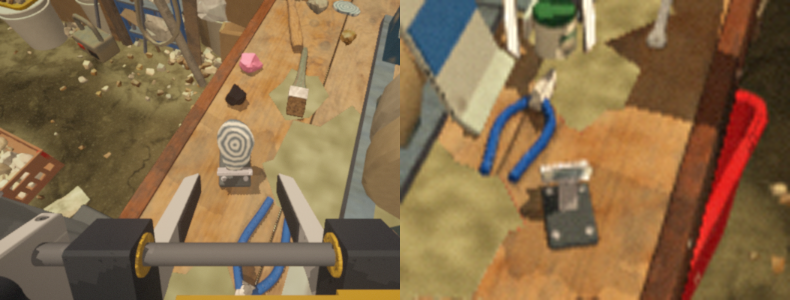

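The slab leans cleanly: its face is at n≈6.7, its top at t≈73, centred on the plate. Next is the opposite 45° tilt, so I'm checking the wrist's joint ranges with a fitted kinematic model.

```bash
cat > kin.py <<'E'
from h import *
from scipy.spatial.transform import Rotation as Ro
from scipy.optimize import least_squares
s=manip.read_state()
D=[((124.697,-535.436,204.93),(-1.4086,.30044,1.5215,0,1.3207,-.0666)),((449.2,-327.3,205.1),(-.696,.312,1.506,0,1.322,.634)),((469.1,90.8,204.3),(.114,.14,1.719,0,1.283,.02)),
((513.5,282.3,134.4),(.12,.57,1.52,.76,1.4,-.56)),((487.4,346.7,78.9),(.23,.62,1.57,.83,1.25,-.58)),((486,348.7,68.4),(.24,.64,1.58,.83,1.23,-.59)),(s['eef_pos'],s['joints'])]
def rot(q): return Ro.from_euler('z',q[0])*Ro.from_euler('y',q[1]+q[2])*Ro.from_euler('z',q[3])*Ro.from_euler('y',q[4])*Ro.from_euler('z',q[5]+np.pi/2)
def fk(q,k):
    a,h,L2,L3,e,d,l=k
    wc=np.array([a,l,h])+Ro.from_euler('y',q[1]).apply([0,0,L2])+Ro.from_euler('y',q[1]+q[2]).apply([e,0,L3])
    R=rot(q);return Ro.from_euler('z',q[0]).apply(wc)+R.apply([0,0,d]),R
pri=np.array([100,400,400,400,0,250,37.])
k=least_squares(lambda k:np.r_[np.concatenate([fk(q,k)[0]-p for p,q in D]),(k-pri)*.01],pri).x
lo=np.array([-3.03,-.79,.23,-1.04,0,-2.55]);hi=np.array([3.03,2.21,2.52,4.18,3.07,2.55])
def ik(p,R,q0):
    r=least_squares(lambda q:np.r_[(fk(q,k)[0]-p)/100,(R.inv()*fk(q,k)[1]).as_rotvec()],np.clip(q0,lo+.01,hi-.01),bounds=(lo,hi));return r.x,np.abs(r.fun).max()
E
python3 - <<'E'
from kin import *
print(k.round(0),[np.abs(fk(q,k)[0]-p).max().round(1) for p,q in D])
print((rot(D[-1][1]).inv()*Ro.from_euler('xyz',s['eef_rot'])).as_rotvec().round(3))
a=np.radians(113.8);S=Ro.from_euler('z',a);rest=np.array([495.3,325.7,40])
def at(n,t): return rest+S.apply(np.array([(t-n),0,(t+n)])*.70711)
tilt=S*Ro.from_euler('y',np.pi/4)*S.inv()
for psi in (.415,3.557):
    R0=Ro.from_euler('xyz',[np.pi,0,psi])
    q0=[.6,.4,1.5,-.6,1.3,1.5 if psi<1 else -1.5]
    for n,t in ((3.5,46),(3.5,120)):
        print(psi,n,t,at(n,t).round(1),[np.round(v,2) for v in ik(at(n,t),tilt*R0,q0)])
R=Ro.from_euler('xyz',[np.pi,0,.24]);print(ik(np.array([549.5,-387.7,60]),R,[-.7,.5,1.5,0,1.2,.6]))
R=Ro.from_euler('xyz',[np.pi,0,.24+np.pi]);print(ik(np.array([549.5,-387.7,60]),R,[-.7,.5,1.5,0,1.2,-2.4]))
E
```

```text
[  1. 220. 424. 446.  40. 269.  37.] [np.float64(0.3), np.float64(0.3), np.float64(0.3), np.float64(4.0), np.float64(4.3), np.float64(1.6), np.float64(0.6)]
[0. 0. 0.]
0.415 3.5 46 [483.2 353.2  75. ] [array([ 0.86,  0.78,  1.32, -0.7 ,  1.48,  2.24]), np.float64(0.0)]
0.415 3.5 120 [462.1 401.1 127.3] [array([ 0.93,  0.76,  1.2 , -0.66,  1.62,  2.2 ]), np.float64(0.0)]
3.557 3.5 46 [483.2 353.2  75. ] [array([ 0.86,  0.78,  1.32, -0.7 ,  1.48, -0.9 ]), np.float64(0.0)]
3.557 3.5 120 [462.1 401.1 127.3] [array([ 0.93,  0.76,  1.2 , -0.66,  1.62, -0.94]), np.float64(0.0)]
(array([-6.69063743e-01,  7.08423444e-01,  1.26578051e+00,  8.95934906e-12,
        1.16738870e+00,  6.61732584e-01]), np.float64(2.815329480654327e-10))
(array([-6.69063742e-01,  7.08423444e-01,  1.26578051e+00, -3.64691644e-09,
        1.16738870e+00, -2.47986006e+00]), np.float64(4.210510523572353e-09))
```

```bash
python3 - <<'E'
from kin import *
a=np.radians(113.8);S=Ro.from_euler('z',a);tilt=S*Ro.from_euler('y',np.pi/4)*S.inv()
R=Ro.from_euler('xyz',s['eef_rot']);D0=Ro.from_euler('xyz',[np.pi,0,.415])
v=(D0*R.inv()).as_rotvec();print('to down',(v/np.pi).round(4),np.degrees(np.linalg.norm(v)).round(0))
m=Ro.from_euler('xyz',[np.pi,0,1.2]);v=(m*R.inv()).as_rotvec();print('via',(v/np.pi).round(4),np.degrees(np.linalg.norm(v)).round(0))
v=(tilt*D0*m.inv()).as_rotvec();print('then',(v/np.pi).round(4),np.degrees(np.linalg.norm(v)).round(0))
print('tilt',(tilt.as_rotvec()/np.pi).round(4))
for f in np.linspace(0,1,6):
    Rm=Ro.from_rotvec(f*v)*m;print(ik(np.array([480,340,260])*(1-f)+np.array([462,401,190])*f,Rm,[.6,.4,1.5,-.3,1.3,1.5])[0].round(2))
E
```

```text
to down [-0.2564  0.1033 -0.4708] 98.0
via [-0.2564 -0.0024 -0.2359] 63.0
then [-0.1771 -0.1852 -0.2366] 63.0
tilt [-0.2287 -0.1009  0.    ]
[0.55 0.35 1.33 0.   1.46 0.92]
[ 0.65  0.37  1.35 -0.16  1.42  1.19]
[ 0.74  0.41  1.34 -0.32  1.42  1.46]
[ 0.82  0.48  1.31 -0.47  1.48  1.72]
[ 0.88  0.58  1.25 -0.58  1.58  1.94]
[ 0.93  0.7   1.15 -0.67  1.71  2.14]
```

Emit:
servo_tool --motion '[[[-0.02, 0.02, 0.09, 0, 0, 0, 0.4], [-0.05, 0.06, 0.17, -0.037, 0, -0.034, 0.4], [-0.08, 0.12, 0.212, -0.073, -0.001, -0.067, 0.4], [-0.088, 0.142, 0.212, -0.11, -0.001, -0.101, 0.4], [-0.088, 0.142, 0.212, -0.146, -0.001, -0.135, 0.4], [-0.088, 0.142, 0.212, -0.183, -0.002, -0.168, 0.5], [-0.088, 0.142, 0.212, -0.22, -0.002, -0.202, 0.5], [-0.088, 0.142, 0.212, -0.256, -0.002, -0.236, 0.5], [-0.088, 0.142, 0.212, -0.256, -0.002, -0.236, 0.5]]]'

```text
clock: 17.95
eef_pos: [475.7, 344.0, 255.5]
eef_rot: [-3.141, 0.003, 1.199]
wrist_force: [-0.2, 0.2, -0.6]
finger_gap: 47.3
finger_force: 0.0
```

Emit:
servo_tool --motion '[[[-0.006, 0.02, -0.03, -0.022, -0.023, -0.03, 0.5], [-0.012, 0.04, -0.06, -0.044, -0.046, -0.059, 0.5], [-0.018, 0.055, -0.09, -0.066, -0.069, -0.089, 0.5], [-0.024, 0.074, -0.12, -0.089, -0.093, -0.118, 0.5], [-0.03, 0.092, -0.15, -0.111, -0.116, -0.148, 0.5], [-0.035, 0.11, -0.18, -0.133, -0.139, -0.177, 0.5], [-0.041, 0.13, -0.21, -0.155, -0.162, -0.207, 0.5], [-0.047, 0.148, -0.237, -0.177, -0.185, -0.237, 0.5], [-0.047, 0.148, -0.237, -0.177, -0.185, -0.237, 0.5], [-0.047, 0.148, -0.237, -0.177, -0.185, -0.237, 0.5]]]'

```text
clock: 18.95
eef_pos: [452.7, 416.7, 136.6]
eef_rot: [2.359, 0.002, 0.419]
wrist_force: [0.8, 0.0, 0.1]
finger_gap: 47.0
finger_force: 0.0
```

```bash
cat >> st.py <<'E'
q=S.inv().apply(s['eef_pos']-rest);n=(-q[0]+q[2])*.70711;t=(q[0]+q[2])*.70711;print('n',n.round(1),'t',t.round(1),'y',q[1].round(1))
D=S*Ro.from_euler('y',np.pi/4)*S.inv()*Ro.from_euler('xyz',[np.pi,0,a-np.pi/2])
print('fix rot',((D*R.inv()).as_rotvec()/np.pi).round(4))
def mv(n2,t2,y2=0): return (S.apply([(t2-n2)*.70711-q[0],y2-q[1],(t2+n2)*.70711-q[2]])/500).round(4)
print('to 46',mv(3.5,46),'to 85',mv(3.5,85))
E
python3 st.py
```

```text
18.95 pos [452.7 416.7 136.6] stand [100.4   2.3  96.6] F [0.8 0.  0.1] gap 47.0 0.0 j [ 0.95  0.77  1.16 -0.65  1.66  2.2 ]
tool axes in stand [[0.003, -0.709, -0.705], [-1.0, -0.004, -0.001], [-0.002, 0.705, -0.709]]
n -2.7 t 139.3 y 2.3
fix rot [-0.0006 -0.001  -0.0011]
to 46 [ 0.061  -0.1269 -0.1232] to 85 [ 0.0388 -0.0765 -0.068 ]
```

Emit:
servo_tool --motion '[[[0.012, -0.02, -0.016, 0, 0, 0, 0.5], [0.026, -0.05, -0.042, 0, 0, 0, 0.5], [0.039, -0.0765, -0.068, -0.001, -0.001, -0.001, 0.5], [0.039, -0.0765, -0.068, -0.001, -0.001, -0.001, 0.5], [0.039, -0.0765, -0.068, -0.001, -0.001, -0.001, 0.5]]]'

```text
clock: 19.45
eef_pos: [473.5, 377.6, 105.7]
eef_rot: [2.356, -0.004, 0.411]
wrist_force: [-0.5, 0.7, -0.1]
finger_gap: 46.7
finger_force: 0.0
```

```bash
python3 st.py
```

```text
19.45 pos [473.5 377.6 105.7] stand [56.3 -1.  65.7] F [-0.5  0.7 -0.1] gap 46.7 0.0 j [ 0.89  0.76  1.25 -0.68  1.56  2.22]
tool axes in stand [[-0.004, -0.707, -0.707], [-1.0, 0.006, -0.0], [0.004, 0.707, -0.707]]
n 6.6 t 86.3 y -1.0
fix rot [-0.0006  0.0013  0.0013]
to 46 [ 0.0194 -0.0489 -0.0613] to 85 [-0.0029  0.0016 -0.0062]
```

Emit:
servo_tool --motion '[[[0.004, -0.013, -0.02, 0, 0, 0, 0.5], [0.01, -0.03, -0.04, 0, 0, 0, 0.5], [0.019, -0.048, -0.0605, -0.0006, 0.001, 0.001, 0.5], [0.019, -0.048, -0.0605, -0.0006, 0.001, 0.001, 0.5], [0.019, -0.048, -0.0605, -0.0006, 0.001, 0.001, 0.6], [0.019, -0.048, -0.0605, -0.0006, 0.001, 0.001, 0.65]]]'

```text
clock: 20.05
eef_pos: [482.6, 354.3, 74.5]
eef_rot: [2.355, -0.0, 0.415]
wrist_force: [0.1, 0.7, -0.0]
finger_gap: 35.0
finger_force: 0.0
```

```bash
python3 st.py
```

```text
20.05 pos [482.6 354.3  74.5] stand [31.3  0.1 34.5] F [ 0.1  0.7 -0. ] gap 35.0 0.0 j [ 0.86  0.78  1.31 -0.7   1.49  2.24]
tool axes in stand [[-0.0, -0.706, -0.708], [-1.0, 0.0, 0.0], [0.0, 0.708, -0.706]]
n 2.2 t 46.5 y 0.1
fix rot [0.0004 0.0002 0.0001]
to 46 [ 0.0012 -0.0023  0.0011] to 85 [-0.0211  0.0482  0.0562]
```

Emit:
servo_tool --motion '[[[0.0007, -0.0016, 0.0017, 0, 0, 0, 0.8], [0.0007, -0.0016, 0.0017, 0, 0, 0, 0.85], [0.0007, -0.0016, 0.0017, 0, 0, 0, 1], [0.0007, -0.0016, 0.0017, 0, 0, 0, 1], [0.0007, -0.0016, 0.0017, 0, 0, 0, 1], [0.0007, -0.0016, 0.0017, 0, 0, 0, 1]]]' --newtons 8

```text
clock: 20.65
eef_pos: [482.8, 353.3, 75.1]
eef_rot: [2.354, 0.0, 0.415]
wrist_force: [0.1, 0.9, 0.2]
finger_gap: 6.8
finger_force: 8.0
```

Emit:
servo_tool --motion '[[[0, 0, 0, 0, 0, 0, 1], [0, 0, 0, 0, 0, 0, 1]]]' --newtons 25

```text
clock: 20.85
eef_pos: [482.9, 353.3, 75.1]
eef_rot: [2.354, 0.0, 0.415]
wrist_force: [-0.3, 1.7, 0.9]
finger_gap: 6.8
finger_force: 25.0
```

```bash
python3 st.py
```

```text
20.85 pos [482.9 353.3  75.1] stand [30.3  0.3 35.1] F [-0.3  1.7  0.9] gap 6.8 25.000100433826447 j [ 0.86  0.78  1.31 -0.7   1.49  2.24]
tool axes in stand [[-0.0, -0.706, -0.708], [-1.0, -0.0, 0.0], [-0.0, 0.708, -0.706]]
n 3.4 t 46.2 y 0.3
fix rot [0.0005 0.0001 0.0001]
to 46 [ 0.0006 -0.0002 -0.0001] to 85 [-0.0216  0.0503  0.055 ]
```

Emit:
servo_tool --motion '[[[0, 0, 0.03, 0, 0, 0, 1], [0, 0, 0.12, 0, 0, 0, 1], [0, 0, 0.21, 0.04, 0.013, -0.009, 1], [0, -0.04, 0.28, 0.079, 0.027, -0.019, 1], [-0.02, -0.12, 0.3, 0.118, 0.04, -0.028, 1], [-0.05, -0.2, 0.3, 0.158, 0.054, -0.037, 1], [-0.07, -0.29, 0.3, 0.197, 0.067, -0.047, 1], [-0.08, -0.38, 0.3, 0.237, 0.081, -0.056, 1], [-0.08, -0.48, 0.3, 0.237, 0.081, -0.056, 1], [-0.08, -0.58, 0.3, 0.237, 0.081, -0.056, 1]]]'

```text
clock: 21.85
eef_pos: [442.3, 61.4, 226.4]
eef_rot: [3.14, 0.003, 0.232]
wrist_force: [1.3, -0.1, 0.3]
finger_gap: 7.4
finger_force: 25.0
```

Emit:
servo_tool --motion '[[[0, -0.1, 0, 0, 0, 0, 1], [0, -0.2, 0, 0, 0, 0, 1], [0, -0.3, 0, 0, 0, 0, 1], [0, -0.4, 0, 0, 0, 0, 1], [0, -0.5, 0, 0, 0, 0, 1], [0, -0.6, 0, 0, 0, 0, 1], [0.05, -0.68, 0, 0, 0, 0, 1], [0.1, -0.76, 0, 0, 0, 0, 1], [0.16, -0.84, 0, 0, 0, 0, 1], [0.2, -0.88, 0, 0, 0, 0, 1]]]'

```text
clock: 22.85
eef_pos: [543.3, -378.9, 225.3]
eef_rot: [3.14, 0.005, 0.231]
wrist_force: [-0.3, 1.0, -0.9]
finger_gap: 6.7
finger_force: 25.0
```

```bash
cat > sl.py <<'E'
from h import *
from scipy.spatial.transform import Rotation as Ro
s=manip.read_state();a=np.radians(13.757);S=Ro.from_euler('z',a);C=np.array([549.5,-387.7,6])
R=Ro.from_euler('xyz',s['eef_rot']);D=Ro.from_euler('xyz',[np.pi,0,a])
print(round(s['clock'],2),s['eef_pos'].round(1),'F',s['wrist_force'].round(1),'gap',round(s['finger_gap'],1),'rel slot (case)',S.inv().apply(s['eef_pos']-C).round(1))
print('fix',((C-s['eef_pos'])[:2]/500).round(4),'rot',((D*R.inv()).as_rotvec()/np.pi).round(4))
E
python3 sl.py
```

```text
22.85 [ 543.3 -378.9  225.3] F [-0.3  1.  -0.9] gap 6.7 rel slot (case) [ -3.9  10.  219.3]
fix [ 0.0124 -0.0176] rot [ 0.001  -0.0015  0.0029]
```

Emit:
servo_tool --motion '[[[0.012, -0.0175, -0.06, 0.001, -0.0015, 0.003, 1], [0.012, -0.0175, -0.14, 0.001, -0.0015, 0.003, 1], [0.012, -0.0175, -0.2, 0.001, -0.0015, 0.003, 1], [0.012, -0.0175, -0.23, 0.001, -0.0015, 0.003, 1], [0.012, -0.0175, -0.23, 0.001, -0.0015, 0.003, 1], [0.012, -0.0175, -0.23, 0.001, -0.0015, 0.003, 1]]]'

```text
clock: 23.45
eef_pos: [549.4, -385.3, 112.1]
eef_rot: [3.14, -0.001, 0.242]
wrist_force: [0.1, -0.1, 0.6]
finger_gap: 7.1
finger_force: 25.0
```

```bash
python3 sl.py; python3 - <<'E'
from h import *
c=snap('wrist','w8');P=cloud(c)
a=np.radians(13.757);ex=np.array([np.cos(a),np.sin(a)]);ey=np.array([-ex[1],ex[0]])
q=P[...,:2]-np.array([549.5,-387.7]);X=q@ex;Y=q@ey;Z=P[...,2]
m=(abs(X)<35)&(abs(Y)<16)&(Z>50)&(Z<100)
for lo in range(50,100,8):
    k=m&(Z>=lo)&(Z<lo+8)
    if k.sum()>3: print('slab z',lo,k.sum(),'X',X[k].min().round(1),X[k].max().round(1),'Y',np.percentile(Y[k],[2,50,98]).round(1))
for x0 in (20,10,-10,-20):
    k=(abs(X-x0)<4)&(Z>34)&(Z<44)&(abs(Y)<25);print('rim x',x0,np.sort(Y[k]).round(0)[::max(1,k.sum()//25)])
E
```

```text
23.45 [ 549.4 -385.3  112.1] F [ 0.1 -0.1  0.6] gap 7.1 rel slot (case) [  0.5   2.3 106.1]
fix [ 0.0002 -0.0047] rot [ 0.0003  0.0005 -0.0005]
rim x 20 [-13. -13. -12. -11. -11. -11. -10. -10.  -9.  -8.  -8.  -7.  -6.  -6.
  -5.   8.   8.   9.   9.  10.  10.  11.  12.  12.  13.]
rim x 10 [-13. -12. -12. -11. -11. -11. -10.  -9.  -9.  -8.  -8.  -7.  -7.  -6.
  -5.  -5.   8.   8.   9.   9.   9.  10.  10.  11.  11.  12.  12.  13.]
rim x -10 [-13. -13. -12. -12. -11. -11. -10.  -9.  -9.  -8.  -8.  -7.  -7.  -6.
  -6.  -6.   9.   9.  10.  10.  11.  11.  11.  12.  13.  13.]
rim x -20 [-13. -13. -13. -12. -12. -11. -11. -10. -10.  -9.  -9.  -8.  -8.  -7.
  -7.  -7.  -6.   9.   9.  10.  10.  11.  11.  11.  12.  13.  13.]
```

Emit:
servo_tool --motion '[[[0.0005, -0.0024, -0.02, 0.0003, 0.0005, -0.0005, 1], [0.0005, -0.0024, -0.036, 0.0003, 0.0005, -0.0005, 1], [0.0005, -0.0024, -0.036, 0.0003, 0.0005, -0.0005, 1], [0.0005, -0.0024, -0.036, 0.0003, 0.0005, -0.0005, 1]]]'

```text
clock: 23.9
eef_pos: [549.0, -386.1, 91.8]
eef_rot: [-3.139, 0.002, 0.24]
wrist_force: [0.0, -0.4, -1.5]
finger_gap: 6.7
finger_force: 25.0
```

```bash
python3 sl.py; python3 - <<'E'
from h import *
a=np.radians(13.757);ex=np.array([np.cos(a),np.sin(a)]);ey=np.array([-ex[1],ex[0]])
for n in('wrist','side'):
    c=snap(n,n+'9');P=cloud(c);q=P[...,:2]-np.array([549.5,-387.7]);X=q@ex;Y=q@ey;Z=P[...,2]
    for lo in range(44,100,6):
        k=(abs(X)<60)&(abs(Y)<25)&(Z>=lo)&(Z<lo+6)
        if k.sum()>3: print(n,'z',lo,k.sum(),'X',X[k].min().round(1),X[k].max().round(1),'Y',np.percentile(Y[k],[2,50,98]).round(1))
E
```

```text
23.9 [ 549.  -386.1   91.8] F [ 0.  -0.4 -1.5] gap 6.7 rel slot (case) [-0.1  1.7 85.8]
fix [ 0.001  -0.0032] rot [-0.0005 -0.0007  0.0001]
wrist z 44 114 X 37.1 40.6 Y [-10.6  11.   24.5]
wrist z 50 132 X 40.6 43.3 Y [-10.5   6.7  24.1]
wrist z 56 119 X 43.3 46.5 Y [-11.    6.1  24.1]
wrist z 62 155 X 46.5 49.7 Y [-11.    6.7  24.3]
wrist z 68 156 X 49.0 52.7 Y [-10.7   5.9  23.6]
wrist z 74 185 X 52.0 55.6 Y [-11.1   7.1  24.3]
wrist z 80 197 X 26.5 58.3 Y [-10.7   5.5  24.1]
wrist z 86 173 X 7.2 60.0 Y [-10.7   3.7  24.3]
wrist z 92 140 X 7.2 26.4 Y [-7.1  2.5 12.6]
wrist z 98 245 X 7.4 24.3 Y [-11.5   1.8  16. ]
side z 44 5 X -35.2 37.2 Y [-2.3 12.1 19.4]
side z 50 6 X -8.0 10.1 Y [-1.4  3.9  6.6]
side z 56 11 X -16.8 19.4 Y [-1.4  2.4  8.6]
side z 62 11 X -16.6 46.6 Y [-2.1  4.2  8.4]
side z 68 10 X -16.2 51.2 Y [-1.4  6.1 13.8]
side z 74 19 X -20.7 55.7 Y [-2.5  4.9 17.6]
side z 80 12 X -20.5 56.0 Y [-4.1  4.3 20.9]
side z 86 15 X -24.5 24.7 Y [ 0.1  3.4 10.8]
side z 92 13 X -19.7 24.9 Y [ 1.2  6.8 11.1]
side z 98 8 X -19.6 20.6 Y [ 3.1  7.6 14.6]
```

Emit:
servo_tool --motion '[[[0, 0, -0.008, 0, 0, 0, 1], [0, 0, -0.016, 0, 0, 0, 1], [0, 0, -0.016, 0, 0, 0, 1]]]'

```text
clock: 24.3
eef_pos: [548.8, -385.9, 83.1]
eef_rot: [-3.139, 0.002, 0.24]
wrist_force: [0.3, -0.1, -0.3]
finger_gap: 6.5
finger_force: 25.0
```

Emit:
servo_tool --motion '[[[0, 0, -0.008, 0, 0, 0, 1], [0, 0, -0.016, 0, 0, 0, 1], [0, 0, -0.016, 0, 0, 0, 1]]]'

```text
clock: 24.6
eef_pos: [548.8, -385.9, 75.2]
eef_rot: [-3.139, 0.002, 0.24]
wrist_force: [-0.3, 0.1, -0.4]
finger_gap: 6.9
finger_force: 25.0
```

It is in the slot mouth with no contact force. Continuing down.

Emit:
servo_tool --motion '[[[0, 0, -0.01, 0, 0, 0, 1], [0, 0, -0.02, 0, 0, 0, 1], [0, 0, -0.03, 0, 0, 0, 1], [0, 0, -0.036, 0, 0, 0, 1], [0, 0, -0.036, 0, 0, 0, 1]]]'

```text
clock: 25.1
eef_pos: [548.9, -386.0, 57.3]
eef_rot: [-3.139, 0.002, 0.24]
wrist_force: [0.1, -0.7, -0.4]
finger_gap: 6.7
finger_force: 25.0
```

Emit:
servo_tool --motion '[[[0, 0, -0.002, 0, 0, 0, 1], [0, 0, -0.004, 0, 0, 0, 1], [0, 0, -0.005, 0, 0, 0, 1], [0, 0, -0.005, 0, 0, 0, 1]]]'

```text
clock: 25.5
eef_pos: [549.1, -386.1, 55.5]
eef_rot: [-3.14, 0.001, 0.24]
wrist_force: [0.7, -0.2, -0.5]
finger_gap: 6.6
finger_force: 25.0
```

Emit:
servo_tool --motion '[[[0, 0, -0.002, 0, 0, 0, 1], [0, 0, -0.004, 0, 0, 0, 1], [0, 0, -0.004, 0, 0, 0, 1]]]'

```text
clock: 25.8
eef_pos: [549.0, -386.1, 53.3]
eef_rot: [-3.14, 0.001, 0.24]
wrist_force: [-0.4, 0.5, -1.1]
finger_gap: 6.6
finger_force: 25.0
```

Emit:
servo_tool --motion '[[[0, 0, -0.002, 0, 0, 0, 1], [0, 0, -0.003, 0, 0, 0, 1], [0, 0, -0.003, 0, 0, 0, 1]]]'

```text
clock: 26.1
eef_pos: [549.1, -386.1, 52.0]
eef_rot: [-3.14, 0.001, 0.24]
wrist_force: [0.3, 0.8, -0.1]
finger_gap: 6.6
finger_force: 25.0
```

Emit:
servo_tool --motion '[[[0, 0, -0.002, 0, 0, 0, 1], [0, 0, -0.003, 0, 0, 0, 1], [0, 0, -0.003, 0, 0, 0, 1]]]'

```text
clock: 26.4
eef_pos: [549.3, -386.3, 51.7]
eef_rot: [-3.141, 0.001, 0.24]
wrist_force: [-3.2, 2.0, 9.7]
finger_gap: 6.8
finger_force: 25.0
```

On the floor with about 10 N. Releasing gently and rising straight up.

Emit:
servo_tool --motion '[[[0, 0, 0.001, 0, 0, 0, 1], [0, 0, 0.001, 0, 0, 0, 0.75], [0, 0, 0.001, 0, 0, 0, 0.75], [0, 0, 0.001, 0, 0, 0, 0.75], [0, 0, 0.06, 0, 0, 0, 0.75], [0, 0, 0.16, 0, 0, 0, 0.75], [0, 0, 0.26, 0, 0, 0, 0.7], [-0.1, 0.05, 0.32, 0, 0, 0, 0.7], [-0.18, 0.1, 0.32, 0, 0, 0, 0.7], [-0.18, 0.1, 0.32, 0, 0, 0, 0.7]]]'

```text
clock: 27.4
eef_pos: [456.0, -334.2, 211.1]
eef_rot: [-3.139, 0.002, 0.239]
wrist_force: [0.9, -0.3, -0.1]
finger_gap: 28.8
finger_force: 0.0
```

```bash
python3 sl.py; python3 - <<'E'
from h import *
a=np.radians(13.757);ex=np.array([np.cos(a),np.sin(a)]);ey=np.array([-ex[1],ex[0]])
c=snap('wrist','w10');P=cloud(c);q=P[...,:2]-np.array([549.2,-386.4]);X=q@ex;Y=q@ey;Z=P[...,2]
for lo in range(30,96,6):
    k=(abs(X)<30)&(abs(Y)<20)&(Z>=lo)&(Z<lo+6)
    if k.sum()>3: print('slab z',lo,k.sum(),'X',X[k].min().round(1),X[k].max().round(1),'Y',np.percentile(Y[k],[2,50,98]).round(1))
for n,y in (('b',44.5),('a',114.5)):
    k=(abs(X)<31)&(abs(Y-y)<31)&(Z>20)&(Z<60);print(n,k.sum(),'mean off',X[k].mean().round(1),(Y[k]-y).mean().round(1),'zmax',np.percentile(Z[k],98).round(1))
k=(X>45)&(X<120)&(abs(Y-70)<80)&(Z>46);print('flap',k.sum(),np.polyfit(X[k],Z[k],1),np.degrees(0))
E
```

```text
27.4 [ 456.  -334.2  211.1] F [ 0.9 -0.3 -0.1] gap 28.8 rel slot (case) [-78.1  74.2 205.1]
fix [ 0.1869 -0.1071] rot [-0.0005 -0.0007  0.0002]
slab z 30 133 X -29.5 29.7 Y [-6.7  2.2 12.8]
slab z 36 470 X -29.1 29.3 Y [-13.6   8.4  12.6]
slab z 42 75 X -29.9 26.0 Y [-0.7  0.5  1.6]
slab z 48 89 X -29.9 17.5 Y [-4.7 -0.1  0.8]
slab z 54 92 X -29.7 16.3 Y [-6.9 -0.8  0.2]
slab z 60 111 X -29.9 14.2 Y [-8.1 -1.6 -0.6]
slab z 66 139 X -29.6 8.1 Y [-8.3 -2.5 -1.2]
slab z 72 196 X -25.9 1.3 Y [-9.2 -5.2 -2. ]
b 822 mean off 4.3 1.1 zmax 37.8
a 707 mean off -3.0 -1.2 zmax 31.6
flap 10995 [ 1.62217229 -3.99434423] 0.0
```

Everything measures right: the slab stands in the slot leaning about 0.13 rad with its top near 79 mm, both stones are in their pockets, and the flap is at about 2.1 rad.

```bash
python3 -c "
from cell import manip
print(manip.sign_off())"
```

```text
the job is handed in; nothing more can be done
None
```

I handed the job in with the flap open at about 2.1 rad, the cream stone in pocket_b, the brown stone still in pocket_a and the slab on end in the slot, at about 27 s on the robot's clock; the sign-off reported no verdict.

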